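Trip the hidden tray latch of a bench recorder with a release pin

TASK

The recorder's tray is stuck shut: take the release pin from its stand, reach with it through the small round hole in the recorder's lid and press the hidden spring latch until the tray springs out. Then put the pin back upright in its stand, fully home, and leave the tray out. Do not knock or shift the mug, the jar or the carton.

Things in the scene. Friction and masses are not known exactly. Their poses are not given: they have to be found in the camera images.
- recorder: bench recorder, a white plastic box fixed to the desk, 200 (x) x 260 (y) x 90 mm high. Origin: centre of its underside; its front, with a green keypad strip and the tray, faces its own -x; z up. The lid is flat (6 mm thick), with black cooling slots (look only) and one round through hole.
- hole (a point): centre of the round access hole, level with the lid's top, 90 mm above the desk; hole 16 mm in diameter, with a thin steel ring round it (raised 1.5 mm, look only). At +15 mm x, +45 mm y in the recorder's frame. Axes as the recorder's.
- latch (a joint): how far the hidden latch is pressed down, m: 0 at rest to 0.009 at its stop. Its 24 mm round pad lies straight below the hole, 26 mm under the lid's top at rest. A spring pushes it up: about 4 N at first, 6.5 N at 5 mm, 8.5 N at the stop; it lets go of the tray at about 5 mm, and springs back up when left.
- tray (a joint): how far the tray has slid out of the front (towards the recorder's -x), m: 0 shut, front flush; 0.045 fully out. Held shut by the latch; once released, its own spring pushes it fully out in under a second, with a few newtons, and it stays there.
- tray_front (a point): middle of the tray's outer front face, 38 mm above the desk; the tray's front is grey plastic, 128 mm wide and 20 mm high. Moves with the tray. Axes as the recorder's.
- pin: release pin, loose, standing upright in its stand at the start, 70 g (varies). Origin: the lower tip; z runs up along it. Steel pin 6 mm in diameter and 55 mm long (z 0 to 55 mm), then a steel collar 28 mm in diameter (z 55 to 61 mm), then a round black handle 18 mm in diameter (z 61 to 135 mm).
- pin_handle (a point): on the pin's axis in the handle, 98 mm above the pin's tip: where to grip. Axes as the pin's.
- stand: heavy grey block fixed to the desk, 64 x 64 x 70 mm high, with one upright through bore 14 mm in diameter in the middle of its top. Origin: centre of its underside. The pin is fully home with its collar resting on the block's top, so its tip is 15 mm above the desk.
- stand_hole0 (a point): centre of the stand's bore, level with its top, 70 mm above the desk. Axes as the stand's.
- mug: white mug, loose, 80 mm across, 90 mm high, handle towards its +y; origin centre of its underside. A bystander.
- jar: lidded jar, loose, 64 mm across, 85 mm high; origin centre of its underside. A bystander.
- carton: small cardboard carton, loose, 75 x 75 x 80 mm high; origin centre of its underside. A bystander.
Mind the look-alikes: they are no part of the job. Leave any orange look-alike of the pin alone.

How it is judged:
By the outcome, as a careful person would: the job done as asked, in the order asked, and still so for the second after the job is handed in, with the robot touching nothing.
It also fails if it takes over 51 s, if anything falls off the work surface, if the arm or the gripper's body presses on something with over 40 N, if the wrist force passes 120 N, or if a joint passes its speed limit or range.

ROBOT

A 6-joint arm with a two-finger parallel gripper is mounted at the origin on the work surface. World frame = base frame: x ahead of the robot, y to its left, z up, the work surface at z = 0. Lengths are in m, angles in degrees, forces in N, time in s.
With the tool pointing down it reaches from about 0.4 to 0.825 m from the base axis. Payload 7 kg.
Tool frame: the origin (TCP) lies midway between the tips of the shut fingers; the grasp point (between the pads) lies 19 mm behind it; z points along the fingers, y is the line along which they close (so a half turn about z gives the same grasp; the last joint's range is limited). The gripper opens to 88 mm and grips with 3 to 60 N. Pads are 19 mm wide; open, the fingers measure 130 mm over their backs; the gripper's body (78 mm by 193 mm) begins 47 mm behind the grasp point.
Start: joints at [-47.607, 20.546, 0.682, 0, -70.136, -16.507], TCP at [0.295, -0.607, 0.227] pointing down, gripper open.
Joint ranges: [-176.03, 176.03], [-82.01, 121.73], [-58.28, 71.71], [-173.87, 95.51], [-174.79, -0.11], [-173.66, 173.66]. Speed limits (degrees/s): [136.94, 136.94, 172.46, 180, 180, 180].

INTERFACE

Orientations are given as [roll, pitch, yaw] about the fixed x, y, z axes, in that order (R = Rz(yaw) Ry(pitch) Rx(roll)).
In Python, from plant import ctrl gives the robot as it stands.
- The arm moves only by the tool arm_command, never from a script. Its argument "steps" is a list of rows, each an object with "translation": the shift along the tool's x, y, z in mm, a list of three; "rotation": the turn, a rotation vector about the tool's x, y, z in units of 5 degrees (1.0 is 5 degrees), a list of three; "claw": the finger opening in mm, from 0 to 87.6. In form: [{"translation": [x, y, z], "rotation": [rx, ry, rz], "claw": claw}, ...]. A call has 1 to 5 rows; each row is the pose to reach, as a shift and turn from the pose commanded when the call began, along the tool's axes at that moment; what a row does not reach only later rows make up. A row lasts 1/10 s, in which the tool goes at most 50 mm and 8.59 degrees, less where a joint would pass 70% of its speed; a pose out of reach is approached as far as the arm can. A call with a gripper value outside its range is refused whole. The fingers move at their own pace and stop on an object; the grip force is fixed at half the most. Time passes only in rows, so rows that repeat a pose let the fingers close. It gives the time, the measured TCP pose, the force, the opening and the grip force at its end, in the units of the state.
- ctrl.get_obs(): the state, without advancing time (a new reading comes with each control period).
- ctrl.snapshot(name): name is "scene" or "top"; returns (picture, depth): 400x640x3 uint8, red, green, blue; 400x640 float32, m along the optical axis (not along the pixel's ray), 0 where there is no reading.
- ctrl.calibration(name): a dict with "vertical_fov" (degrees; the focal length in pixels is half the picture's height over the tangent of half this angle, whatever the lens; pixels are square), "cx", "cy" (the principal point, pixels), "k1" (the pictures are not rectified: a ray, as slopes to the right and down, at radius r is drawn at 1 + k1 r^2 times it, then the intrinsics apply), "rvec" (rotation vector, rad) and "tvec" (3), from world to camera coordinates, as OpenCV has them. Camera axes: x right, y down, z forward; pixel columns grow to the right and rows downward; lengths in m; the calibration is good to about 2 mm. A picture is of the moment at which its call begins. calibration takes no time and is no camera call.
- ctrl.close_job(): hands the job in; it is judged then, once.
The state is a dict: "clock": time; "joint_pos": joint angles; "qvel": joint speeds; "tau": joint torques, N m; "tool_pos": TCP position; "orientation": TCP orientation; "force": force on the tool from outside, world axes, zero at the start; "moment": the same for the moment, N m; "opening": finger opening in m; "gripper_force": force on a finger pad.
Only numpy, scipy, OpenCV 4.12 (cv2) and the standard library are available. Lean on these libraries where they do the work, as an engineer would, in place of code of your own. Each camera call takes 0.05 s, during which the arm holds its last target. There are 200 camera calls.

## Working session

There is one attempt and no reset: what is moved stays moved. The work goes in short steps, Python scripts to look and compute and a tool call to move; the robot and the scene stay as the last step left them, time stands still between calls to the robot, and variables do not carry over. Pictures are saved under pics/ and viewed, at most 10 in all, crops included, and the job is handed in when it is done.

Besides the shell and the picture viewer there is one more tool, called in YAML: its name, and indented under it one key for each argument. arm_command: Moves the arm, as the interface text tells. Its arguments: {"type":"object","properties":{"steps":{"type":"array"}},"required":["steps"]}

```bash
mkdir -p pics; ls; cat > h.py <<'E'
import numpy as np, cv2
from plant import ctrl
def cam(n):
    c=ctrl.calibration(n); f=200/np.tan(np.radians(c["vertical_fov"])/2)
    R=cv2.Rodrigues(np.array(c["rvec"],float))[0]; return c,f,R,np.array(c["tvec"],float)
def ray(n,u,v):
    c,f,R,t=cam(n)
    d=np.array([(u-c["cx"])/f,(v-c["cy"])/f]); s=d.copy()
    for _ in range(20): s=d/(1+c["k1"]*(s@s))
    return -R.T@t, R.T@np.array([s[0],s[1],1.])
def onz(n,u,v,z):
    o,d=ray(n,u,v); return o+d*(z-o[2])/d[2]
def atd(n,u,v,dep):
    o,d=ray(n,u,v); return o+d*dep
def proj(n,p):
    c,f,R,t=cam(n); q=R@np.array(p)+t; s=q[:2]/q[2]; s=s*(1+c["k1"]*(s@s)); return s*f+[c["cx"],c["cy"]]
E
python3 - <<'E'
from h import *
for n in("scene","top"):
    p,d=ctrl.snapshot(n); np.savez(f"pics/{n}0.npz",p=p,d=d); cv2.imwrite(f"pics/{n}0.png",p[:,:,::-1]); print(ctrl.calibration(n), -cam(n)[2].T@cam(n)[3])
o=ctrl.get_obs(); print(o)
E
```

```text
pics
{'vertical_fov': 45.89152721764512, 'cx': 314.18579594519935, 'cy': 201.5296477817245, 'k1': -0.006720263281932232, 'rvec': array([ 2.36131616,  1.17894583, -0.30599985]), 'tvec': array([-0.28745217, -0.2507038 ,  1.40481246])} [ 0.90791888 -0.34607011  1.08392712]
{'vertical_fov': 48.12337925360546, 'cx': 327.9368455287916, 'cy': 204.82219169445543, 'k1': -0.12815657232805247, 'rvec': array([ 2.17574763, -2.20109149,  0.07515253]), 'tvec': array([-0.01120076,  0.45176628,  1.37146967])} [ 0.35924984 -0.01314744  1.39853995]
{'clock': 0.1, 'joint_pos': array([-4.76059623e+01,  2.05869143e+01,  6.39265239e-01, -1.68763949e-02,
       -7.01380071e+01, -1.65053201e+01]), 'qvel': array([0.01191251, 0.0030822 , 0.02670679, 0.19244537, 0.05245062,
       0.04349395]), 'tau': array([-4.90133272e-03, -5.84163022e+01,  2.93750149e+01,  7.01568961e+00,
        1.01316691e-02, -5.97570829e-05]), 'tool_pos': array([ 0.29447751, -0.60688062,  0.22572565]), 'orientation': array([ 1.79913366e+02, -9.12530897e-03, -1.54117021e+02]), 'force': array([ 0.06845762, -0.06507741,  0.49612914]), 'moment': array([ 0.04417117, -0.03706411,  0.0030573 ]), 'gripper_force': 0.0, 'opening': 0.08727588193814093}
```

View pics/top0.png

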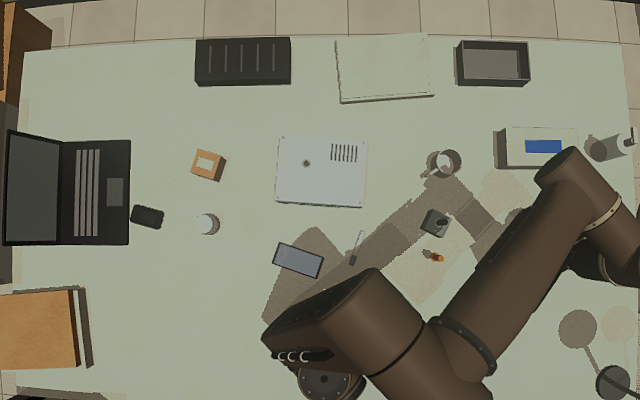

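View pics/scene0.png

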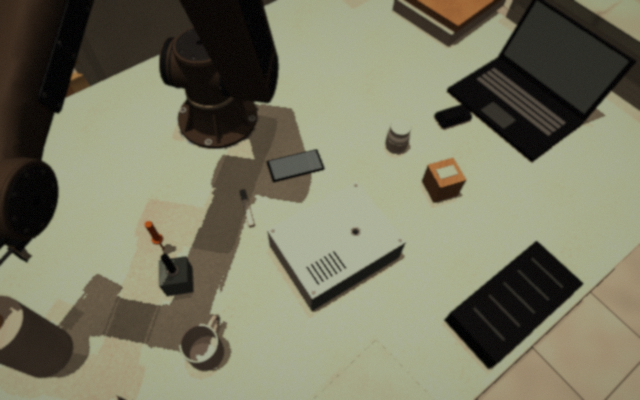

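The top view shows the recorder at (320,172) with its hole near (306,163), the stand and pin at (435,222), the orange look-alike at (436,257) and the mug at (443,163). In the scene view the hole is at (355,231) and the stand at (175,277).

```bash
python3 - <<'E'
from h import *
T=np.load("pics/top0.npz");S=np.load("pics/scene0.npz")
a=cv2.resize(T["p"][190:270,395:475],(400,400),interpolation=cv2.INTER_CUBIC)
b=cv2.resize(S["p"][210:300,130:220],(400,400),interpolation=cv2.INTER_CUBIC)
cv2.imwrite("pics/c1.png",np.hstack([a,b])[:,:,::-1])
r=lambda p:np.round(p,4)
# hole: dark blob centroid
for n,I,(u,v) in(("top",T,(306,163)),("scene",S,(355,231))):
    g=cv2.cvtColor(I["p"],cv2.COLOR_RGB2GRAY).astype(float)[v-9:v+10,u-9:u+10]
    w=np.clip(np.median(g)-25-g,0,None); yy,xx=np.mgrid[v-9:v+10,u-9:u+10]
    c=(w*xx).sum()/w.sum(),(w*yy).sum()/w.sum(); print(n,"hole",r(c),r(onz(n,*c,.09)))
# recorder outline in top
hsv=cv2.cvtColor(T["p"],cv2.COLOR_RGB2HSV); g=T["p"].astype(int)
P={}
d=T["d"]; H=np.zeros(d.shape)
W=np.array([[atd("top",u,v,d[v,u]) if d[v,u]>0 else [0,0,0] for u in range(180,480)] for v in range(120,280)])
m=((abs(W[...,2]-.09)<.008)).astype(np.uint8)
k,l,s,c=cv2.connectedComponentsWithStats(m); i=1+np.argmax(s[1:,4])
pts=W[l==i][:,:2].astype(np.float32); print("rec",cv2.minAreaRect(pts), W[l==i][:,2].mean())
m=((W[...,2]>.04)&(W[...,2]<.2)).astype(np.uint8)
k,l,s,c=cv2.connectedComponentsWithStats(m)
for i in range(1,k):
    if s[i,4]>25:
        w=W[l==i]; print(s[i],r(c[i]+[180,120]),"z max",r(w[:,2].max()),"med",r(np.median(w,0)),"min",r(w.min(0)),"max",r(w.max(0)))
E
```

```text
top hole [305.9042 163.0605] [0.5708 0.0473 0.09  ]
scene hole [355.0328 231.2291] [0.5686 0.0493 0.09  ]Traceback (most recent call last):
  File "<stdin>", line 16, in <module>
  File "h.py", line 14, in atd
    o,d=ray(n,u,v); return o+d*dep
        ~~~^^^^^^^
  File "h.py", line 7, in ray
    c,f,R,t=cam(n)
            ~~~^^^
  File "h.py", line 4, in cam
    c=ctrl.calibration(n); f=200/np.tan(np.radians(c["vertical_fov"])/2)
ValueError: time passes only in moves, steps and waits
```

View pics/c1.png

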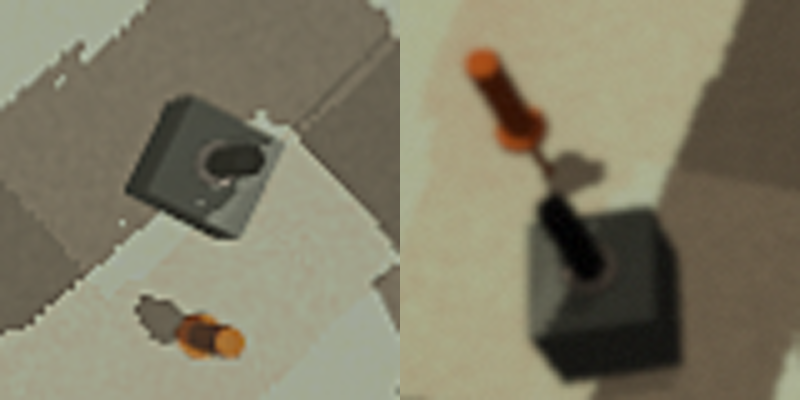

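The crop shows the pin upright in the stand (collar near top pixel (438.6,222.6), handle top near (445,221.5)), with the orange look-alike standing separately at about (437,257).

```bash
sed -i 's/^def cam/from functools import cache\n@cache\ndef cam/' h.py; python3 - <<'E'
from h import *
T=np.load("pics/top0.npz");S=np.load("pics/scene0.npz")
r=lambda p:np.round(p,4)
for n,pts in(("top",{"collar":(438.6,222.6,.076),"htop":(445,221.6,.15),"otop":(440.8,258.5,.135),"ocol":(434.5,257.2,.061),"stand":(435.5,222,.07)}),("scene",{"collar":(173.2,271.2,.076),"htop":(164.2,256.1,.15),"otop":(148.5,224.3,.135),"ocol":(157,238,.061)})):
    for k,p in pts.items(): print(n,k,r(onz(n,*p)))
d=T["d"]
W=np.array([[atd("top",u,v,d[v,u]) if d[v,u]>0 else [0,0,0] for u in range(180,480)] for v in range(120,280)])
m=((abs(W[...,2]-.09)<.008)).astype(np.uint8)
k,l,s,c=cv2.connectedComponentsWithStats(m); i=1+np.argmax(s[1:,4])
print("rec",cv2.minAreaRect(W[l==i][:,:2].astype(np.float32)), W[l==i][:,2].mean())
m=((W[...,2]>.02)&(W[...,2]<.2)).astype(np.uint8)
k,l,s,c=cv2.connectedComponentsWithStats(m)
for i in range(1,k):
    if s[i,4]>25:
        w=W[l==i]; print(s[i],r(c[i]+[180,120]),"med",r(np.median(w,0)),"min",r(w.min(0)),"max",r(w.max(0)))
w=W[(abs(W[...,2]-.07)<.006)]; w=w[(abs(w[:,1]+.26)<.08)&(abs(w[:,0]-.38)<.12)].astype(np.float32); print("stand",len(w),cv2.minAreaRect(w[:,:2].copy()))
E
```

```text
top collar [ 0.3907 -0.3451  0.076 ]
top htop [ 0.3915 -0.3449  0.15  ]
top otop [ 0.2874 -0.3343  0.135 ]
top ocol [ 0.2875 -0.334   0.061 ]
top stand [ 0.3928 -0.3372  0.07  ]
scene collar [ 0.3947 -0.3419  0.076 ]
scene htop [ 0.3902 -0.3409  0.15  ]
scene otop [ 0.2908 -0.332   0.135 ]
scene ocol [ 0.2883 -0.3317  0.061 ]
rec ((0.5505414605140686, 0.004143252968788147), (0.25815749168395996, 0.20037101209163666), 84.99437713623047) 0.09142765270981154
[  95   14   92   74 5978] [320.5371 170.7976] med [0.547  0.0043 0.0914] min [ 0.442  -0.1315  0.0217] max [0.6597 0.1406 0.1017]
[ 10  29  35  33 758] [207.0515 164.8641] med [0.5716 0.3445 0.0805] min [0.5278 0.3049 0.0203] max [0.6211 0.399  0.0888]
[245  28  38  30 475] [446.2758 163.0989] med [ 0.5715 -0.3801  0.0705] min [ 0.5303 -0.4191  0.0203] max [ 0.6131 -0.3141  0.0998]
[241  89  31  29 543] [436.0847 223.0239] med [ 0.3894 -0.3364  0.0716] min [ 0.3475 -0.3853  0.0204] max [ 0.4332 -0.3014  0.1562]
[ 14  94  25  21 423] [206.3262 223.8983] med [0.3944 0.345  0.0843] min [0.3647 0.3224 0.0201] max [0.4267 0.3827 0.0929]
[251 133  13   9  90] [436.4222 257.4222] med [ 0.2891 -0.3288  0.1085] min [ 0.276  -0.3417  0.0577] max [ 0.3004 -0.3227  0.1403]
stand 177 ((0.35561421513557434, -0.3206370174884796), (0.15248067677021027, 0.0383591428399086), 0.03253994137048721)
```

arm_command:
  steps:
    - {"translation": [-30, 29, 0], "rotation": [0, 0, 0], "claw": 60}
    - {"translation": [-65, 63, 0], "rotation": [0, 0, 0], "claw": 60}
    - {"translation": [-100, 97, 0], "rotation": [0, 0, 0], "claw": 60}
    - {"translation": [-135, 130, 0], "rotation": [0, 0, 0], "claw": 60}
    - {"translation": [-168, 162, 0], "rotation": [0, 0, 0], "claw": 60}

```text
clock: 0.6
tool_pos: [0.3752, -0.3862, 0.2263]
orientation: [180.0, -0.0, -154.1]
force: [1.2, -0.1, -0.4]
opening: 0.0605
gripper_force: 0.0
```

```bash
cat >> h.py <<'E'
from scipy.spatial.transform import Rotation as Ro
def st(t=None):
    o=ctrl.get_obs(); R=Ro.from_euler("xyz",o["orientation"],degrees=True)
    print(round(o["clock"],2),"tcp",np.round(o["tool_pos"]*1e3,1),"rpy",np.round(o["orientation"],2),"F",np.round(o["force"],1),"open",round(o["opening"]*1e3,1),"grip",round(o["gripper_force"],1),"j",np.round(o["joint_pos"],0))
    if t is not None:
        print("to go tool mm",np.round(R.inv().apply(np.array(t)-o["tool_pos"]*1),4)*1e3)
        D=Ro.from_euler("xyz",[180,0,o["orientation"][2]],degrees=True); print("rot units to level",np.round(np.degrees((R.inv()*D).as_rotvec())/5,3))
    return o
E
python3 -c "
from h import *
st([.391,-.343,.226])"
```

```text
0.6 tcp [ 375.2 -386.2  226.3] rpy [ 179.98   -0.   -154.13] F [ 1.2 -0.1 -0.4] open 60.5 grip 0.0 j [-25.   8. -17.  -0. -66. -39.]
to go tool mm [-33.   32.    0.3]
rot units to level [ 0.005 -0.001 -0.   ]
```

arm_command:
  steps:
    - {"translation": [-33, 32, 0], "rotation": [0, 0, 0], "claw": 60}
    - {"translation": [-33, 32, 0], "rotation": [0, 0, 0], "claw": 60}
    - {"translation": [-33, 32, 40], "rotation": [0, 0, 0], "claw": 60}
    - {"translation": [-33, 32, 55], "rotation": [0, 0, 0], "claw": 60}
    - {"translation": [-33, 32, 55], "rotation": [0, 0, 0], "claw": 60}

```text
clock: 1.1
tool_pos: [0.3892, -0.3442, 0.1691]
orientation: [179.8, -0.2, -154.1]
force: [0.7, 0.3, -0.3]
opening: 0.06
gripper_force: 0.0
```

```bash
python3 - <<'E'
from h import *
st([.391,-.343,.094])
a=ctrl.snapshot("top")[0];b=ctrl.snapshot("scene")[0]
a=cv2.resize(a[180:280,385:485],(400,400),interpolation=cv2.INTER_CUBIC)
b=cv2.resize(b[190:290,120:220],(400,400),interpolation=cv2.INTER_CUBIC)
cv2.imwrite("pics/c2.png",np.hstack([a,b])[:,:,::-1])
E
```

```text
1.1 tcp [ 389.2 -344.2  169.1] rpy [ 1.7977e+02 -1.7000e-01 -1.5413e+02] F [ 0.7  0.3 -0.3] open 60.0 grip 0.0 j [-20.   9. -23.  -0. -58. -44.]
to go tool mm [-2.4 -0.  75.1]
rot units to level [ 0.046 -0.034 -0.   ]
```

View pics/c2.png

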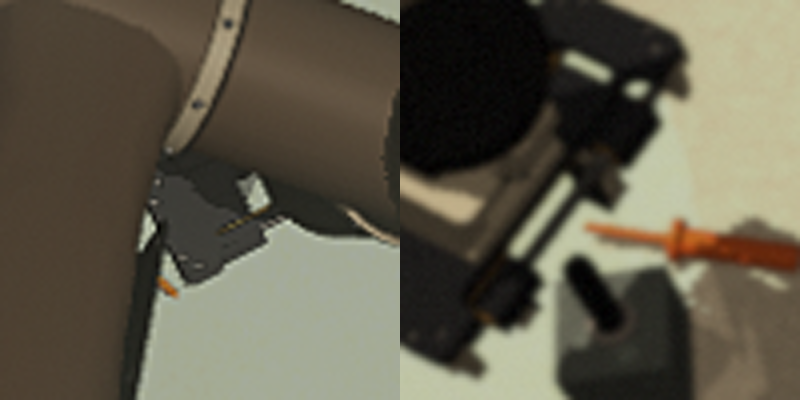

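The crop shows the fingers straddling the pin's handle (fingertips near crop (620,190) and (520,300)). The orange look-alike, which stood unsupported, has tipped over on its own, clear of the gripper.

arm_command:
  steps:
    - {"translation": [-2, 0, 25], "rotation": [0, 0, 0], "claw": 60}
    - {"translation": [-2, 0, 55], "rotation": [0, 0, 0], "claw": 60}
    - {"translation": [-2, 0, 74], "rotation": [0, 0, 0], "claw": 60}
    - {"translation": [-2, 0, 75], "rotation": [0, 0, 0], "claw": 60}
    - {"translation": [-2, 0, 75], "rotation": [0, 0, 0], "claw": 40}

```text
clock: 1.7
tool_pos: [0.3932, -0.3448, 0.0976]
orientation: [-179.9, 0.0, -154.1]
force: [1.1, -0.4, 0.4]
opening: 0.0557
gripper_force: 0.0
```

arm_command:
  steps:
    - {"translation": [0, 0, 0], "rotation": [0, 0, 0], "claw": 10}
    - {"translation": [0, 0, 0], "rotation": [0, 0, 0], "claw": 10}
    - {"translation": [0, 0, 0], "rotation": [0, 0, 0], "claw": 10}
    - {"translation": [0, 0, 0], "rotation": [0, 0, 0], "claw": 10}
    - {"translation": [0, 0, 0], "rotation": [0, 0, 0], "claw": 10}

```text
clock: 2.2
tool_pos: [0.3927, -0.3441, 0.0968]
orientation: [-180.0, 0.0, -154.1]
force: [0.2, -0.5, -0.3]
opening: 0.0177
gripper_force: 18.5
```

```bash
python3 - <<'E'
from h import *
st([.391,-.343,.194])
a=ctrl.snapshot("top")[0];b=ctrl.snapshot("scene")[0]
a=cv2.resize(a[180:280,385:485],(400,400),interpolation=cv2.INTER_CUBIC)
b=cv2.resize(b[190:290,120:220],(400,400),interpolation=cv2.INTER_CUBIC)
cv2.imwrite("pics/c3.png",np.hstack([a,b])[:,:,::-1])
E
```

```text
2.2 tcp [ 392.7 -344.1   96.8] rpy [-1.7999e+02  2.0000e-02 -1.5411e+02] F [ 0.2 -0.5 -0.3] open 17.7 grip 18.5 j [-20.  13. -28.  -0. -48. -44.]
to go tool mm [  1.    1.7 -97.2]
rot units to level [-0.003  0.003 -0.   ]
```

View pics/c3.png

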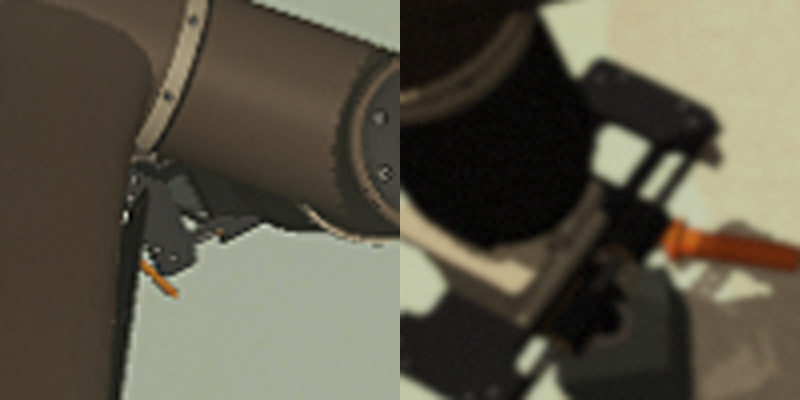

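Gripped: opening 17.7 mm, as expected for the 18 mm handle. Lifting straight up.

arm_command:
  steps:
    - {"translation": [0, 0, -10], "rotation": [0, 0, 0], "claw": 10}
    - {"translation": [0, 0, -35], "rotation": [0, 0, 0], "claw": 10}
    - {"translation": [0, 0, -70], "rotation": [0, 0, 0], "claw": 10}
    - {"translation": [0, 0, -105], "rotation": [0, 0, 0], "claw": 10}
    - {"translation": [0, 0, -120], "rotation": [0, 0, 0], "claw": 10}

```text
clock: 2.8
tool_pos: [0.3937, -0.3449, 0.2207]
orientation: [-179.8, 0.1, -154.1]
force: [0.4, 0.3, -0.6]
opening: 0.0175
gripper_force: 30.0
```

```bash
python3 -c "
from h import *
st([.5697,.048,.217])"
```

```text
2.8 tcp [ 393.7 -344.9  220.7] rpy [-1.7976e+02  1.5000e-01 -1.5409e+02] F [ 0.4  0.3 -0.6] open 17.5 grip 30.0 j [-20.   6. -19.   0. -64. -44.]
to go tool mm [-330.   276.5    3.4]
rot units to level [-0.047  0.03  -0.   ]
```

arm_command:
  steps:
    - {"translation": [-20, 17, 0], "rotation": [0, 0, 0], "claw": 10}
    - {"translation": [-50, 42, 0], "rotation": [0, 0, 0], "claw": 10}
    - {"translation": [-85, 71, 0], "rotation": [0, 0, 0], "claw": 10}
    - {"translation": [-120, 100, 0], "rotation": [0, 0, 0], "claw": 10}
    - {"translation": [-155, 130, 0], "rotation": [0, 0, 0], "claw": 10}

```text
clock: 3.3
tool_pos: [0.4757, -0.1579, 0.2174]
orientation: [-180.0, 0.0, -154.1]
force: [1.4, -0.6, -0.4]
opening: 0.0172
gripper_force: 30.0
```

arm_command:
  steps:
    - {"translation": [-35, 29, 0], "rotation": [0, 0, 0], "claw": 10}
    - {"translation": [-70, 58, 0], "rotation": [0, 0, 0], "claw": 10}
    - {"translation": [-105, 88, 0], "rotation": [0, 0, 0], "claw": 10}
    - {"translation": [-135, 113, 0], "rotation": [0, 0, 0], "claw": 10}
    - {"translation": [-160, 134, 0], "rotation": [0, 0, 0], "claw": 10}

```text
clock: 3.8
tool_pos: [0.5613, 0.0331, 0.2171]
orientation: [-180.0, 0.0, -154.1]
force: [0.6, 0.4, -0.7]
opening: 0.0174
gripper_force: 30.0
```

arm_command:
  steps:
    - {"translation": [-10, 8, 0], "rotation": [0, 0, 0], "claw": 10}
    - {"translation": [-14, 12, 10], "rotation": [0, 0, 0], "claw": 10}
    - {"translation": [-14, 12, 20], "rotation": [0, 0, 0], "claw": 10}
    - {"translation": [-14, 12, 20], "rotation": [0, 0, 0], "claw": 10}
    - {"translation": [-14, 12, 20], "rotation": [0, 0, 0], "claw": 10}

```text
clock: 4.3
tool_pos: [0.5674, 0.0466, 0.1962]
orientation: [-180.0, -0.1, -154.2]
force: [0.5, 0.1, 0.1]
opening: 0.0173
gripper_force: 30.0
```

```bash
python3 - <<'E'
from h import *
o=st([.5697,.048,.2])
for n in("top","scene"): print(n,proj(n,[.5697,.048,.09]),proj(n,o["tool_pos"]-[0,0,.0818]),proj(n,o["tool_pos"]))
a,da=ctrl.snapshot("top");b,db=ctrl.snapshot("scene"); np.savez("pics/s4.npz",a=a,b=b)
a=cv2.resize(a[113:213,256:356],(400,400),interpolation=cv2.INTER_CUBIC)
b=cv2.resize(b[160:260,305:405],(400,400),interpolation=cv2.INTER_CUBIC)
cv2.imwrite("pics/c4.png",np.hstack([a,b])[:,:,::-1])
E
```

```text
4.3 tcp [567.4  46.6 196.2] rpy [-1.8000e+02 -7.0000e-02 -1.5418e+02] F [0.5 0.1 0.1] open 17.3 grip 30.0 j [ 24.  12. -15.   0. -63. -89.]
to go tool mm [-2.7  0.3 -3.8]
rot units to level [-0.001 -0.014  0.   ]
top [305.67263764 163.44223739] [305.75650581 162.88001991] [304.32023294 158.06463683]
scene [354.89178677 231.85731695] [354.72623701 226.68571351] [358.03160206 209.15731294]
```

View pics/c4.png

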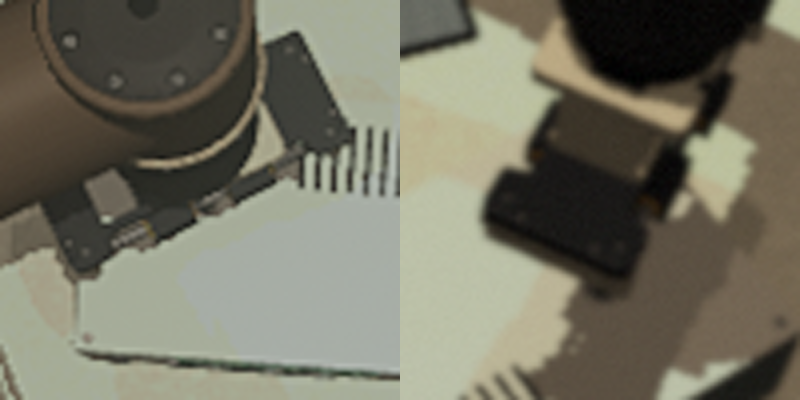

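The gripper's body hides the tip in both views. I'll turn the tool about 105° so its narrow side faces the scene camera.

arm_command:
  steps:
    - {"translation": [0, 0, 0], "rotation": [0, 0, -1.7], "claw": 10}
    - {"translation": [0, 0, 0], "rotation": [0, 0, -3.4], "claw": 10}
    - {"translation": [0, 0, 0], "rotation": [0, 0, -5.1], "claw": 10}
    - {"translation": [0, 0, 0], "rotation": [0, 0, -6.8], "claw": 10}
    - {"translation": [0, 0, 0], "rotation": [0, 0, -8.5], "claw": 10}

```text
clock: 4.9
tool_pos: [0.5682, 0.0473, 0.1972]
orientation: [-180.0, 0.0, -111.3]
force: [0.7, -0.1, -2.1]
opening: 0.0176
gripper_force: 30.0
```

arm_command:
  steps:
    - {"translation": [0, 0, 0], "rotation": [0, 0, -1.7], "claw": 10}
    - {"translation": [0, 0, 0], "rotation": [0, 0, -3.4], "claw": 10}
    - {"translation": [0, 0, 0], "rotation": [0, 0, -5.1], "claw": 10}
    - {"translation": [0, 0, 0], "rotation": [0, 0, -6.8], "claw": 10}
    - {"translation": [0, 0, 0], "rotation": [0, 0, -8.5], "claw": 10}

```text
clock: 5.4
tool_pos: [0.5682, 0.0473, 0.1972]
orientation: [-179.9, -0.0, -68.8]
force: [0.2, 0.2, -1.5]
opening: 0.0179
gripper_force: 30.0
```

arm_command:
  steps:
    - {"translation": [0, 0, 0], "rotation": [0, 0, -1.5], "claw": 10}
    - {"translation": [0, 0, 0], "rotation": [0, 0, -3], "claw": 10}
    - {"translation": [0, 0, 0], "rotation": [0, 0, -4], "claw": 10}
    - {"translation": [0, 0, 0], "rotation": [0, 0, -4], "claw": 10}
    - {"translation": [0, 0, 0], "rotation": [0, 0, -4], "claw": 10}

```text
clock: 5.9
tool_pos: [0.5682, 0.0475, 0.197]
orientation: [-180.0, -0.0, -49.3]
force: [0.3, -0.6, -0.4]
opening: 0.0175
gripper_force: 30.0
```

```bash
python3 - <<'E'
from h import *
o=st([.5697,.048,.2])
for n in("top","scene"): print(n,proj(n,[.5697,.048,.09]),proj(n,o["tool_pos"]-[0,0,.0818]),proj(n,o["tool_pos"]-[0,0,.0268]),proj(n,o["tool_pos"]))
a,da=ctrl.snapshot("top");b,db=ctrl.snapshot("scene"); np.savez("pics/s5.npz",a=a,b=b,db=db)
a=cv2.resize(a[138:188,281:331],(400,400),interpolation=cv2.INTER_CUBIC)
b=cv2.resize(b[195:245,330:380],(400,400),interpolation=cv2.INTER_CUBIC)
cv2.imwrite("pics/c5.png",np.hstack([a,b])[:,:,::-1])
E
```

```text
5.9 tcp [568.2  47.5 197. ] rpy [-1.7997e+02 -1.0000e-02 -4.9290e+01] F [ 0.3 -0.6 -0.4] open 17.5 grip 30.0 j [ 24.  12. -15.   0. -63.  16.]
to go tool mm [ 0.7 -1.5 -3. ]
rot units to level [-0.007 -0.003  0.   ]
top [305.67263764 163.44223739] [305.42148968 162.58803384] [304.46116625 159.40505139] [303.96202685 157.75047491]
scene [354.89178677 231.85731695] [355.26806992 226.54519549] [357.46754842 215.00531665] [358.61281198 208.99573558]
```

View pics/c5.png

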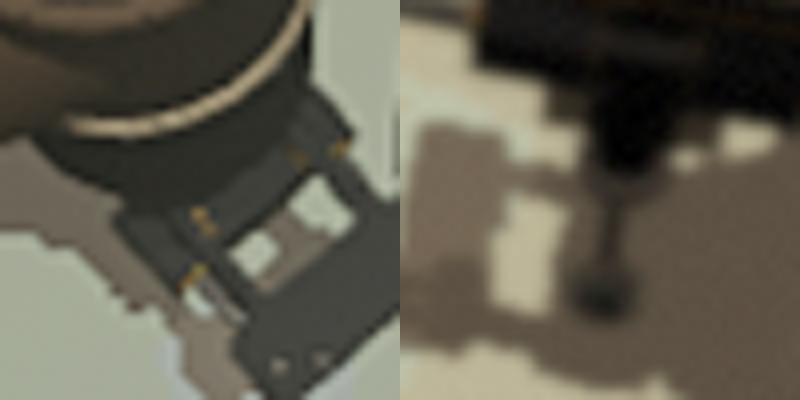

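The scene crop shows the hole at pixel (354.8,231.7), and the pin's axis extended down meets the lid about 2 mm left of it. I'll nudge and go in to just below the lid.

arm_command:
  steps:
    - {"translation": [1, -2, 0], "rotation": [0, 0, 0], "claw": 10}
    - {"translation": [1, -2, 10], "rotation": [0, 0, 0], "claw": 10}
    - {"translation": [1, -2, 20], "rotation": [0, 0, 0], "claw": 10}
    - {"translation": [1, -2, 28], "rotation": [0, 0, 0], "claw": 10}
    - {"translation": [1, -2, 36], "rotation": [0, 0, 0], "claw": 10}

```text
clock: 6.5
tool_pos: [0.5699, 0.0483, 0.1593]
orientation: [179.9, 0.0, -49.1]
force: [-0.0, -0.8, -0.3]
opening: 0.0172
gripper_force: 30.0
```

```bash
python3 - <<'E'
from h import *
o=st([.5697,.048,.139])
b,db=ctrl.snapshot("scene")
cv2.imwrite("pics/c6.png",cv2.resize(b[195:255,320:390],(560,480),interpolation=cv2.INTER_CUBIC)[:,:,::-1])
E
```

```text
6.5 tcp [569.9  48.3 159.3] rpy [ 1.7994e+02  2.0000e-02 -4.9120e+01] F [-0.  -0.8 -0.3] open 17.2 grip 30.0 j [ 24.  14. -18.  -0. -58.  16.]
to go tool mm [ 0.1  0.3 20.3]
rot units to level [0.013 0.005 0.   ]
```

View pics/c6.png

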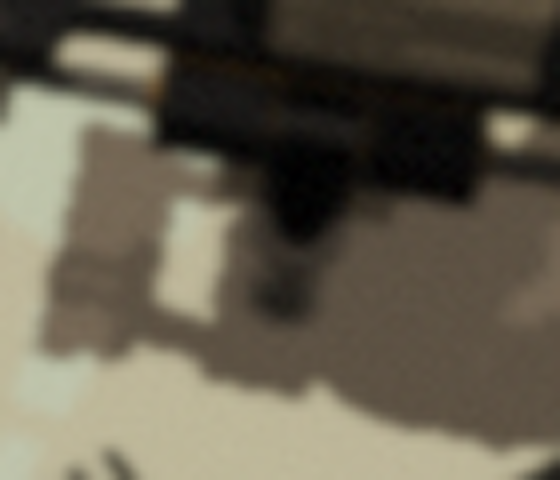

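There is no contact force with the tip about 12 mm below the lid's top, and the crop shows the pin entering the hole at about (280,300). Pressing the latch.

arm_command:
  steps:
    - {"translation": [0, 0, 8], "rotation": [0, 0, 0], "claw": 10}
    - {"translation": [0, 0, 13], "rotation": [0, 0, 0], "claw": 10}
    - {"translation": [0, 0, 17], "rotation": [0, 0, 0], "claw": 10}
    - {"translation": [0, 0, 20], "rotation": [0, 0, 0], "claw": 10}
    - {"translation": [0, 0, 20], "rotation": [0, 0, 0], "claw": 10}

```text
clock: 7.05
tool_pos: [0.5705, 0.0483, 0.1411]
orientation: [-180.0, -0.0, -49.1]
force: [-1.5, -0.2, 4.9]
opening: 0.0173
gripper_force: 30.0
```

```bash
python3 - <<'E'
from h import *
st([.5697,.048,.139])
d=ctrl.snapshot("scene")[0].astype(int)
T=np.load("pics/scene0.npz")["p"].astype(int)
for x in (0,.02,.04,.045): print(x,proj("scene",[.4509-x,.0128,.048]), proj("top",[.4509-x,.0128,.048]))
a=ctrl.snapshot("top")[0]; A=np.load("pics/top0.npz")["p"]
cv2.imwrite("pics/c7.png",np.hstack([cv2.resize(q[180:260,270:370],(400,320)) for q in (A,a)])[:,:,::-1])
E
```

```text
7.05 tcp [570.5  48.3 141.1] rpy [-1.7997e+02 -3.0000e-02 -4.9100e+01] F [-1.5 -0.2  4.9] open 17.3 grip 30.0 j [ 24.  15. -19.   0. -56.  16.]
to go tool mm [-0.3  0.8  2.1]
rot units to level [-0.005 -0.006  0.   ]
0 [312.47797887 213.13763046] [318.28524195 204.44072092]
0.02 [307.71630278 207.60929703] [318.35302727 211.04929685]
0.04 [303.01790018 202.15438179] [318.42147577 217.66987112]
0.045 [301.8530436  200.80195942] [318.4386906  219.32676268]
```

Force is about 5 N, so the latch is only partly pressed. Going on.

arm_command:
  steps:
    - {"translation": [0, 0, 2], "rotation": [0, 0, 0], "claw": 10}
    - {"translation": [0, 0, 4], "rotation": [0, 0, 0], "claw": 10}
    - {"translation": [0, 0, 4], "rotation": [0, 0, 0], "claw": 10}
    - {"translation": [0, 0, 4], "rotation": [0, 0, 0], "claw": 10}
    - {"translation": [0, 0, 4], "rotation": [0, 0, 0], "claw": 10}

```text
clock: 7.65
tool_pos: [0.5708, 0.0484, 0.1375]
orientation: [-179.9, -0.0, -49.1]
force: [-1.8, -0.5, 6.5]
opening: 0.0175
gripper_force: 30.0
```

```bash
python3 - <<'E'
from h import *
st([.5697,.048,.139])
a=ctrl.snapshot("top")[0]; A=np.load("pics/top0.npz")["p"]
cv2.imwrite("pics/c7.png",np.hstack([cv2.resize(q[180:260,270:370],(400,320)) for q in (A,a)])[:,:,::-1])
E
```

```text
7.65 tcp [570.8  48.4 137.5] rpy [-1.7994e+02 -5.0000e-02 -4.9100e+01] F [-1.8 -0.5  6.5] open 17.5 grip 30.0 j [ 24.  15. -19.   0. -55.  16.]
to go tool mm [-0.4  1.1 -1.5]
rot units to level [-0.012 -0.01   0.   ]
```

View pics/c7.png

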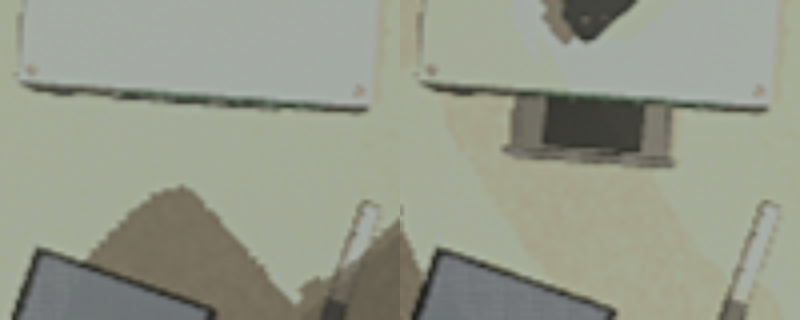

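The tray is out: its front is at row ~220 in the top view, where 219 is expected for fully out. Withdrawing straight up.

arm_command:
  steps:
    - {"translation": [0, 0, -10], "rotation": [0, 0, 0], "claw": 10}
    - {"translation": [0, 0, -30], "rotation": [0, 0, 0], "claw": 10}
    - {"translation": [0, 0, -60], "rotation": [0, 0, 0], "claw": 10}
    - {"translation": [0, 0, -85], "rotation": [0, 0, 0], "claw": 10}
    - {"translation": [0, 0, -85], "rotation": [0, 0, 0], "claw": 10}

```text
clock: 8.2
tool_pos: [0.5723, 0.0488, 0.2258]
orientation: [-179.7, -0.2, -49.1]
force: [-0.3, 1.1, -1.0]
opening: 0.0174
gripper_force: 30.0
```

```bash
python3 - <<'E'
from h import *
st([.392,-.343,.225])
ims=[]
for n in("top","scene"):
    p=ctrl.snapshot(n)[0]; q=proj(n,[.392,-.343,.07]); print(n,q)
    u,v=np.round(q).astype(int); ims.append(cv2.resize(p[v-20:v+20,u-20:u+20],(400,400),interpolation=cv2.INTER_CUBIC)); print(u,v)
cv2.imwrite("pics/c8.png",np.hstack(ims)[:,:,::-1])
E
```

```text
8.2 tcp [572.3  48.8 225.8] rpy [-1.7966e+02 -1.7000e-01 -4.9090e+01] F [-0.3  1.1 -1. ] open 17.4 grip 30.0 j [ 24.  11. -13.   0. -66.  16.]
to go tool mm [178.1 392.8  -1. ]
rot units to level [-0.068 -0.033  0.   ]
top [437.41213325 222.23183885]
437 222
scene [172.82281443 271.58128208]
173 272
```

View pics/c8.png

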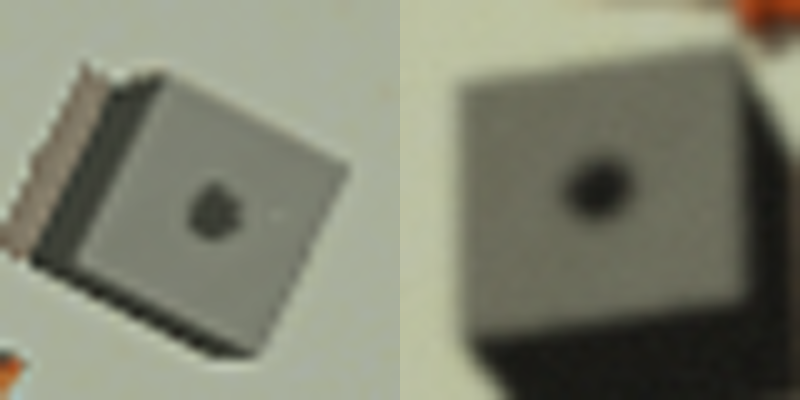

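The bore is clear in both views: top pixel (437.95,222.75), scene pixel (172.35,270.25).

```bash
python3 - <<'E'
from h import *
a=onz("top",437.95,222.75,.07);b=onz("scene",172.35,270.25,.07);print(a,b)
st(list(((a+b)/2)[:2])+[.225])
E
```

```text
[ 0.39042799 -0.34459487  0.07      ] [ 0.38846096 -0.34229177  0.07      ]
8.3 tcp [570.3  48.6 222.1] rpy [-179.92    0.    -49.12] F [ 0.7  0.1 -0.9] open 17.5 grip 30.0 j [ 24.  11. -13.  -0. -66.  16.]
to go tool mm [178.1 393.3  -3.5]
rot units to level [-0.016  0.    -0.   ]
```

arm_command:
  steps:
    - {"translation": [10, 22, 0], "rotation": [0, 0, 0], "claw": 10}
    - {"translation": [26, 57, 0], "rotation": [0, 0, 0], "claw": 10}
    - {"translation": [44, 97, 0], "rotation": [0, 0, 0], "claw": 10}
    - {"translation": [62, 137, 0], "rotation": [0, 0, 0], "claw": 10}
    - {"translation": [80, 177, 0], "rotation": [0, 0, 0], "claw": 10}

```text
clock: 8.8
tool_pos: [0.4871, -0.1291, 0.2204]
orientation: [179.9, 0.1, -49.1]
force: [0.3, -0.7, -0.0]
opening: 0.0174
gripper_force: 30.0
```

arm_command:
  steps:
    - {"translation": [18, 40, 0], "rotation": [0, 0, 0], "claw": 10}
    - {"translation": [36, 80, 0], "rotation": [0, 0, 0], "claw": 10}
    - {"translation": [54, 120, 0], "rotation": [0, 0, 0], "claw": 10}
    - {"translation": [71, 157, 0], "rotation": [0, 0, 0], "claw": 10}
    - {"translation": [84, 186, 0], "rotation": [0, 0, 0], "claw": 10}

```text
clock: 9.3
tool_pos: [0.4013, -0.3146, 0.2205]
orientation: [180.0, 0.1, -49.2]
force: [0.2, 0.6, -0.7]
opening: 0.0171
gripper_force: 30.0
```

arm_command:
  steps:
    - {"translation": [10, 22, 0], "rotation": [0, 0, -1.6], "claw": 10}
    - {"translation": [14, 30, 0], "rotation": [0, 0, -3.2], "claw": 10}
    - {"translation": [14, 30, 0], "rotation": [0, 0, -4.8], "claw": 10}
    - {"translation": [14, 30, 0], "rotation": [0, 0, -6.4], "claw": 10}
    - {"translation": [14, 30, 0], "rotation": [0, 0, -8.0], "claw": 10}

```text
clock: 9.8
tool_pos: [0.3888, -0.3432, 0.2202]
orientation: [-179.9, 0.1, -8.8]
force: [0.1, 0.3, -0.6]
opening: 0.0175
gripper_force: 30.0
```

arm_command:
  steps:
    - {"translation": [0, 0, 15], "rotation": [0, 0, -1.6], "claw": 10}
    - {"translation": [0, 0, 35], "rotation": [0, 0, -1.8], "claw": 10}
    - {"translation": [0, 0, 55], "rotation": [0, 0, -1.8], "claw": 10}
    - {"translation": [0, 0, 55], "rotation": [0, 0, -1.8], "claw": 10}
    - {"translation": [0, 0, 55], "rotation": [0, 0, -1.8], "claw": 10}

```text
clock: 10.3
tool_pos: [0.3892, -0.3433, 0.1662]
orientation: [-180.0, 0.1, -0.1]
force: [-0.5, 0.7, -0.3]
opening: 0.0177
gripper_force: 30.0
```

```bash
python3 - <<'E'
from h import *
o=st([.3895,-.3435,.167])
p=ctrl.snapshot("scene")[0]
t=o["tool_pos"]
for k in(.0268,.0785,.0818): print(k,proj("scene",t-[0,0,k]))
print("axis at z .07",proj("scene",[t[0],t[1],.07]))
cv2.imwrite("pics/c9.png",cv2.resize(p[235:295,143:203],(600,600),interpolation=cv2.INTER_CUBIC)[:,:,::-1])
E
```

```text
10.3 tcp [ 389.2 -343.3  166.2] rpy [-1.7997e+02  1.1000e-01 -1.2000e-01] F [-0.5  0.7 -0.3] open 17.7 grip 30.0 j [-20.   9. -24.   0. -58. 110.]
to go tool mm [ 0.3  0.2 -0.8]
rot units to level [-0.006  0.022 -0.   ]
0.0268 [164.24100887 258.42064892]
0.0785 [170.18195943 267.74444089]
0.0818 [170.54441313 268.31320986]
axis at z .07 [172.09935146 270.75315645]
```

View pics/c9.png

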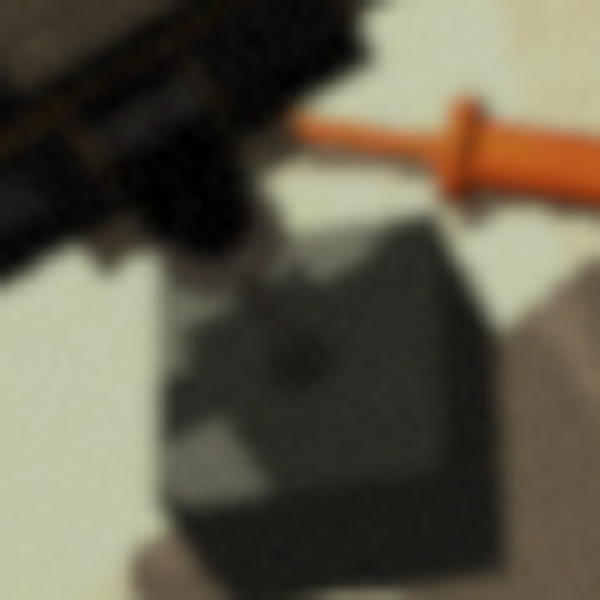

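The crop shows the pin's axis, extended, meeting the bore at crop (300,355) within about 1 mm. Lowering into it.

arm_command:
  steps:
    - {"translation": [0, 0, 10], "rotation": [0, 0, 0], "claw": 10}
    - {"translation": [0, 0, 20], "rotation": [0, 0, 0], "claw": 10}
    - {"translation": [0, 0, 28], "rotation": [0, 0, 0], "claw": 10}
    - {"translation": [0, 0, 28], "rotation": [0, 0, 0], "claw": 10}
    - {"translation": [0, 0, 28], "rotation": [0, 0, 0], "claw": 10}

```text
clock: 10.85
tool_pos: [0.3896, -0.3434, 0.1384]
orientation: [-180.0, 0.0, -0.1]
force: [1.0, 0.1, -0.7]
opening: 0.0171
gripper_force: 30.0
```

In the bore with no contact. Continuing down.

arm_command:
  steps:
    - {"translation": [0, 0, 15], "rotation": [0, 0, 0], "claw": 10}
    - {"translation": [0, 0, 28], "rotation": [0, 0, 0], "claw": 10}
    - {"translation": [0, 0, 36], "rotation": [0, 0, 0], "claw": 10}
    - {"translation": [0, 0, 39], "rotation": [0, 0, 0], "claw": 10}
    - {"translation": [0, 0, 39], "rotation": [0, 0, 0], "claw": 10}

```text
clock: 11.35
tool_pos: [0.3897, -0.3435, 0.0995]
orientation: [180.0, 0.0, -0.1]
force: [-0.3, -0.1, -0.7]
opening: 0.0173
gripper_force: 30.0
```

arm_command:
  steps:
    - {"translation": [0, 0, 1.5], "rotation": [0, 0, 0], "claw": 10}
    - {"translation": [0, 0, 3], "rotation": [0, 0, 0], "claw": 10}
    - {"translation": [0, 0, 3], "rotation": [0, 0, 0], "claw": 10}
    - {"translation": [0, 0, 3], "rotation": [0, 0, 0], "claw": 10}
    - {"translation": [0, 0, 3], "rotation": [0, 0, 0], "claw": 10}

```text
clock: 11.85
tool_pos: [0.3899, -0.3435, 0.0968]
orientation: [180.0, -0.0, -0.1]
force: [0.4, 0.3, 0.4]
opening: 0.0175
gripper_force: 30.0
```

arm_command:
  steps:
    - {"translation": [0, 0, 1], "rotation": [0, 0, 0], "claw": 10}
    - {"translation": [0, 0, 2], "rotation": [0, 0, 0], "claw": 10}
    - {"translation": [0, 0, 2], "rotation": [0, 0, 0], "claw": 10}
    - {"translation": [0, 0, 2], "rotation": [0, 0, 0], "claw": 10}
    - {"translation": [0, 0, 2], "rotation": [0, 0, 0], "claw": 10}

```text
clock: 12.35
tool_pos: [0.39, -0.3436, 0.0967]
orientation: [179.9, -0.1, -0.1]
force: [-4.1, 6.8, 20.3]
opening: 0.0176
gripper_force: 30.0
```

The collar is seated (20 N contact at TCP height 96.7 mm, as when gripped). I'll ease the command back up and open.

arm_command:
  steps:
    - {"translation": [0, 0, -1.5], "rotation": [0, 0, 0], "claw": 10}
    - {"translation": [0, 0, -1.5], "rotation": [0, 0, 0], "claw": 20}
    - {"translation": [0, 0, -1.5], "rotation": [0, 0, 0], "claw": 30}
    - {"translation": [0, 0, -1.5], "rotation": [0, 0, 0], "claw": 50}
    - {"translation": [0, 0, -1.5], "rotation": [0, 0, 0], "claw": 60}

```text
clock: 12.85
tool_pos: [0.3896, -0.3434, 0.0958]
orientation: [-180.0, 0.0, -0.1]
force: [0.6, -0.2, 0.3]
opening: 0.0387
gripper_force: 0.0
```

arm_command:
  steps:
    - {"translation": [0, 0, 0], "rotation": [0, 0, 0], "claw": 60}
    - {"translation": [0, 0, -20], "rotation": [0, 0, 0], "claw": 60}
    - {"translation": [0, 0, -50], "rotation": [0, 0, 0], "claw": 60}
    - {"translation": [0, 0, -85], "rotation": [0, 0, 0], "claw": 60}
    - {"translation": [0, 0, -125], "rotation": [0, 0, 0], "claw": 60}

```text
clock: 13.35
tool_pos: [0.389, -0.3431, 0.2216]
orientation: [-180.0, 0.1, -0.1]
force: [1.9, -0.6, 0.0]
opening: 0.0599
gripper_force: 0.0
```

arm_command:
  steps:
    - {"translation": [-20, 20, 0], "rotation": [0, 0, 0], "claw": 60}
    - {"translation": [-20, -50, 0], "rotation": [0, 0, 0], "claw": 60}
    - {"translation": [0, -90, 0], "rotation": [0, 0, 0], "claw": 60}
    - {"translation": [20, -130, 0], "rotation": [0, 0, 0], "claw": 60}
    - {"translation": [20, -130, 0], "rotation": [0, 0, 0], "claw": 60}

```text
clock: 13.85
tool_pos: [0.4112, -0.2104, 0.2215]
orientation: [-180.0, -0.1, 0.1]
force: [0.1, 0.4, -0.2]
opening: 0.0599
gripper_force: 0.0
```

```bash
python3 - <<'E'
from h import *
st()
a=ctrl.snapshot("top")[0];b=ctrl.snapshot("scene")[0]
for n in("top","scene"): print(n,[proj(n,[.3895,-.3435,z]).round(1) for z in(.076,.15)])
cv2.imwrite("pics/c10.png",np.hstack([cv2.resize(a[140:280,270:480],(400,267)),cv2.resize(b[200:293,130:270],(400,267),interpolation=cv2.INTER_CUBIC)])[:,:,::-1])
E
```

```text
13.85 tcp [ 411.2 -210.4  221.5] rpy [-1.7998e+02 -1.0000e-01  6.0000e-02] F [ 0.1  0.4 -0.2] open 59.9 grip 0.0 j [ -3.   0. -25.  -0. -64.  93.]
top [array([438.1, 223. ]), array([444.5, 222.3])]
scene [array([171.5, 269.9]), array([163. , 256.5])]
```

View pics/c10.png

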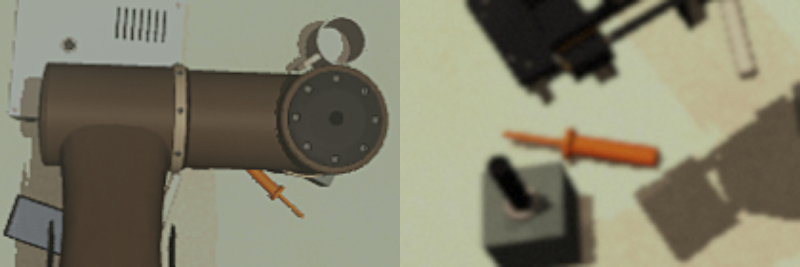

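The last crop shows the pin upright and home in its stand: handle top near scene pixel (164,257), where (163,256.5) is predicted. The gripper is clear and the mug hasn't moved. I'll hand in.

```bash
python3 -c "
from h import *
print(ctrl.close_job())"
```

```text
the job is handed in; nothing more can be done
None
```

The tray was released and left out, the pin is back upright and fully home in its stand, and the job was handed in at about 14 s; the unsupported orange look-alike tipped over early on with no contact force recorded, and I viewed 12 pictures, two over the limit of 10.

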